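Light up the electrode case and hold its lid open for inspection

ROBOT

A 6-joint arm with a two-finger parallel gripper is mounted at the origin on the work surface. World frame = base frame: x ahead of the robot, y to its left, z up, the work surface at z = 0. Lengths are in mm, angles in rad, forces in N, time in s.
With the tool pointing down it reaches from about 375 to 925 mm from the base axis. Payload 5.7 kg.
Tool frame: the origin (TCP) lies at the centre of the arm's flange, where the gripper is bolted on; the fingertips stand 173 mm ahead of it and the grasp point (between the pads) lies 155 mm ahead of it; x points along the fingers, z is the direction in which the jaws open and shut, and the axes are right-handed (so a half turn about x gives the same grasp; the last joint's range is limited). The gripper opens to 85 mm and grips with 20 to 120 N. Pads are 22 mm wide; open, the fingers measure 114 mm over their backs; the gripper's body (76 mm by 85 mm) begins 54 mm behind the grasp point. The pads swing forward as they close: fully open they stand 13 mm farther back than shut.
Start: joints at [1.169, 0.359, 1.51, -0, 1.272, -0.115], TCP at [169.731, 575.48, 404.667] pointing down, gripper open.
Joint ranges: [-2.97, 2.97], [-1.01, 2.36], [0.21, 2.38], [-0.96, 4.11], [0.2, 2.71], [-2.98, 2.98]. Speed limits (rad/s): [2.39, 2.39, 3.14, 3.14, 3.14, 3.14].

INTERFACE

Orientations are given as a unit quaternion [x, y, z, w].
In Python, from plant import r gives the robot as it stands. Calls block until the motion is done:
- r.reach(position, orientation): joint-space move of the TCP to a pose.
- r.move_linear(position, speed=150, ori=None): straight line of the TCP; ori=None keeps the orientation; speed is the mean speed in mm/s.
- r.move_joints(angles): joint-space move.
- r.let_go() and r.grab(): open the fingers fully, or close them until they stop; the grip force is fixed at half the most.
- r.dwell(seconds).
- r.solve_ik(position, orientation): joint angles nearest the present ones, or None.
- r.get_obs(): the state.
- r.get_image(name): name is "scene" or "top"; returns (picture, depth): 400x640x3 uint8, blue, green, red; 400x640 float32, mm along the optical axis (not along the pixel's ray), 0 where there is no reading.
- r.camera_info(name): a dict with "fov_y" (degrees; the focal length in pixels is half the picture's height over the tangent of half this angle, whatever the lens; pixels are square), "cx", "cy" (the principal point, pixels), "pose" (4x4, takes a point from camera to world coordinates). Camera axes: x right, y down, z forward; pixel columns grow to the right and rows downward; lengths in mm; the calibration is good to about 2 mm. A picture is of the moment at which its call begins. camera_info takes no time and is no camera call.
A pose or a line that the arm cannot do raises r.PlanningError and nothing moves.
- r.sign_off(): hands the job in, once; it reports no verdict.
The state is a dict: "t": time; "joint_positions": joint angles; "joint_velocities": joint speeds; "effort": joint torques, N m; "ee_pos": TCP position; "tcp_rot": TCP orientation; "ft_force": force on the tool from outside, world axes, zero at the start; "moment": the same for the moment, N m; "width": opening from 0.0 (shut) to 1.0 (fully open).
Only numpy, scipy, OpenCV 4.12 (cv2) and the standard library are available. Lean on these libraries where they do the work, as an engineer would, in place of code of your own. Each camera call takes 0.05 s, during which the arm holds its last target.

TASK

The inspector wants to look into the grey electrode case: swivel the small work light so that its lit face points at the middle of the case, tilt its panel 30 degrees forward from upright, and let go of it. Then raise the case's hinged lid by its front grip and keep it held at 60 degrees from closed; the lid falls shut by itself, so your program finishes while still holding it there. Leave the lamp as you set it and everything else on the bench where it lies.

Things in the scene. Friction and masses are not known exactly. Their poses are not given: they have to be found in the camera images.
- case: the electrode case, a grey sheet-steel box fixed to the bench, 160 mm deep (its x) by 340 mm long (its y) by 85 mm high, open at the top and covered by the lid. Origin: centre of its underside. Its x axis points from the front, where the lid's grip is, to the hinge side; z up. It may be turned a little about z
- case_mid (a point): the middle of the case at the height of its rim (85 mm up), the point at which the lamp must face
- lid (a joint): angle of the lid in rad: 0 closed, growing as it opens upward, at most 1.9. The hinge runs along the case's far long side, parallel to its y axis. The lid is a 160 x 340 x 6 mm plate of about 0.45 kg with nothing to hold it up: below about 1.5 rad it falls shut when let go. Hold it at 60 degrees = 1.047
- lid_hinge (a point): middle of the lid's hinge axis, 80 mm behind the middle of the case and 85.5 mm above the bench; moves with nothing but the case
- lid_grip (a point): centre of the lid's grip, a black round barrel 24 mm thick and 30 mm long (flat ends 15 mm to either side), parallel to the hinge, 36 mm out from the middle of the lid's front edge on a 12 mm wide neck, 196 mm from the hinge axis. Lid closed: about 90 mm above the bench, free below and to both sides. Pinched on its ends from above, it can turn between the fingers as the lid swings
- lamp: the work light's round steel foot, 100 mm across, fixed to the bench. Origin: centre of its underside, on the vertical swivel axis
- lamp_swivel (a joint): swivel of the work light about its vertical axis in rad, growing counter-clockwise seen from above, range -0.6 to 2.8; stiff (about 0.15 N m), stays where it is left. At 0 the lit face looks along the lamp foot's -x axis
- lamp_tilt (a joint): tilt of the lamp's panel in rad: 0 upright, growing as its top edge leans forward, to the side to which the lit face looks; range -0.2 to 1.1; stiff (about 0.3 N m), stays where it is left. Wanted: 30 degrees = 0.524
- panel_mid (a point): centre of the work light's panel, a black slab 110 mm wide (y), 90 mm tall (z), 20 mm thick (x), with a white lit face towards its -x and metal ribs on its back (5 mm proud, up to 10 mm above the middle). The axes turn with the panel. Its top edge is 45 mm above this point along its z; the top 30 mm are bare and can be pinched front to back from above
- panel_hinge (a point): middle of the panel's level tilt axis, 50 mm below the panel's centre along its z, 145 mm above the bench and on the swivel axis. A steel yoke 142 mm wide carries it from below
- tin: bystander, loose: flat round closed tin, 60 mm across, 28 mm high, lying in front of the case to the left of the lid's grip. Leave it alone
- angle: bystander, loose: steel angle-iron piece, 90 mm long, 40 mm wide and high, in front of the case to the right of the lid's grip. Leave it alone
- hammer: bystander, loose: hammer lying in front of and to the left of the work light. Leave it alone
- wrench: bystander, loose: wrench lying to the left of the work light. Leave it alone
- jar: bystander, loose: glass jar with a steel cap, 70 mm across, 90 mm high, to the right of the case. Leave it alone
- mug: bystander, loose: steel mug, 80 mm across, 90 mm high, at the back on the left. Leave it alone
- offcut: bystander, loose: flat steel block 90 x 60 x 12 mm, to the right of the case. Leave it alone
Not all that is in view belongs to the job. What is shaped like the lamp but turquoise is not meant.

How it is judged:
By the outcome, as a careful person would: the job done as asked, in the order asked, and still so for the second after the job is handed in, while the arm keeps its last pose, push and grip.
It also fails if it takes over 56 s, if anything falls off the work surface, if the arm or the gripper's body presses on something with over 40 N, if the wrist force passes 120 N, or if a joint passes its speed limit or range.

## Working session

There is one attempt and no reset: what is moved stays moved. The work goes in short steps, each a Python script; the robot and the scene stay as the last script left them, time stands still between calls to the robot, and variables do not carry over. Pictures are saved under pics/ and viewed, and the job is handed in when it is done.

```bash
ls; mkdir -p pics; python3 - <<'E'
from plant import r
import cv2, numpy as np
np.set_printoptions(suppress=True,precision=4)
for n in("scene","top"):
    p,d=r.get_image(n); cv2.imwrite(f"pics/{n}0.png",p); np.save(f"pics/{n}0.npy",d)
    print(n,r.camera_info(n))
o=r.get_obs();print(o)
E
```

```text
pics
scene {'fov_y': 52.49293018284497, 'cx': 313.1476062341836, 'cy': 205.3275396814022, 'pose': array([[  -0.2654,    0.6767,   -0.6868, 1416.1206],
       [   0.9641,    0.1916,   -0.1837,  263.4553],
       [   0.0073,   -0.7109,   -0.7033, 1112.8584],
       [   0.    ,    0.    ,    0.    ,    1.    ]])}
top {'fov_y': 44.32116449087891, 'cx': 322.395901112514, 'cy': 204.43274351618294, 'pose': array([[  -0.0012,   -0.9979,    0.0653,  392.3092],
       [  -1.    ,    0.0008,   -0.0067,   27.4112],
       [   0.0066,   -0.0653,   -0.9978, 1457.7778],
       [   0.    ,    0.    ,    0.    ,    1.    ]])}
{'t': 0.1, 'joint_positions': array([ 1.1689,  0.3595,  1.5113, -0.    ,  1.2725, -0.1151]), 'joint_velocities': array([-0.0008, -0.0005, -0.0018,  0.0019, -0.0001,  0.0019]), 'effort': array([  0.001 , -52.8653, -27.9348,  -0.0002,   0.0051,  -0.    ]), 'ee_pos': array([169.6251, 575.1877, 403.9252]), 'tcp_rot': array([-0.4237,  0.5668,  0.4231,  0.5658]), 'ft_force': array([-0.1167,  0.0376,  0.1316]), 'moment': array([ 0.0474, -0.0183,  0.0504]), 'width': 1.0002391870484677}
```

View pics/scene0.png

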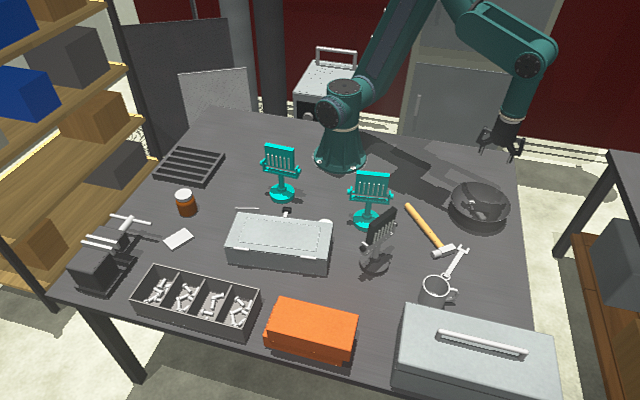

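View pics/top0.png

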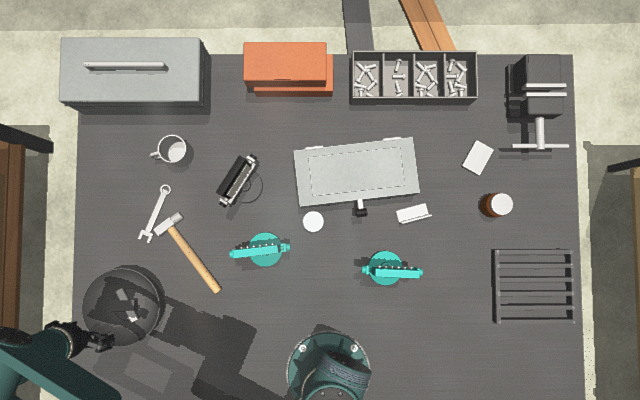

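The lamp is the black one at scene (377,240) / top (238,180). The two turquoise look-alikes, top (260,250) and (392,268), are not meant. The grey box with a grip is at top (357,172), and the large toolbox at top (135,72) has a handle but doesn't match the case's size. I'll confirm this in an enlarged crop.

```bash
python3 - <<'E'
import cv2,numpy as np
t=cv2.imread("pics/top0.png");s=cv2.imread("pics/scene0.png")
a=cv2.resize(t[120:240,200:440],None,fx=3.3,fy=3.3,interpolation=cv2.INTER_CUBIC)
cv2.imwrite("pics/cropT.png",a)
b=cv2.resize(s[180:290,210:420],None,fx=3.8,fy=3.8,interpolation=cv2.INTER_CUBIC)
cv2.imwrite("pics/cropS.png",b)
E
```

```text
(no output)
```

View pics/cropT.png

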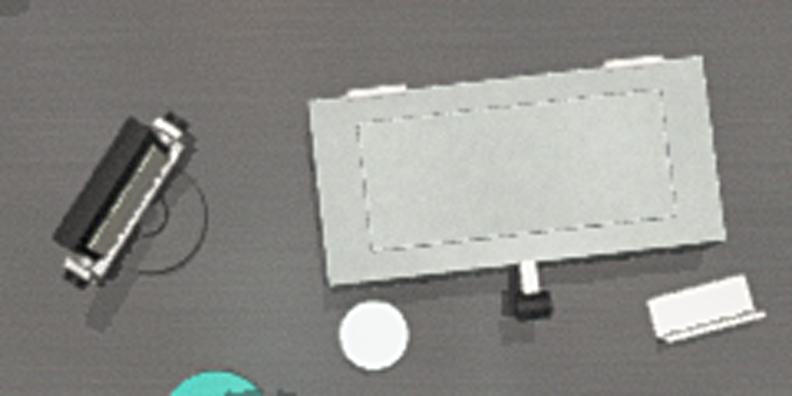

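View pics/cropS.png

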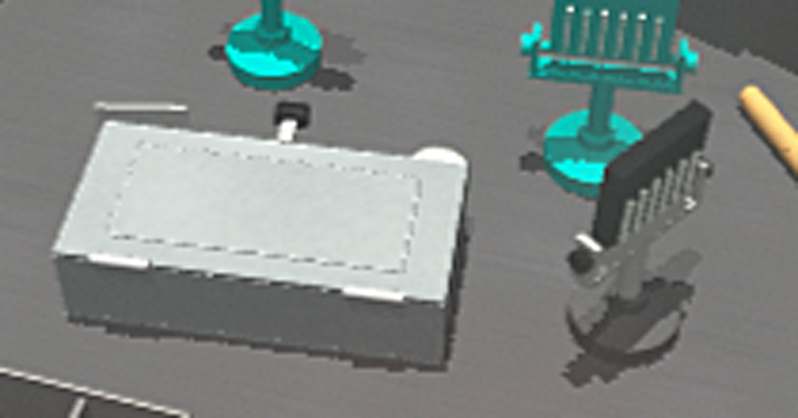

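The crops confirm it. The black lamp's ribs (back) face the scene camera's right side, so its lit face looks towards -x,-y. The grey case has its black grip at top (361,208), with the tin at top (313,222) and the angle at top (413,213). Next I'll measure them.

```bash
cat > h.py <<'E'
import cv2,numpy as np
from plant import r
np.set_printoptions(suppress=True,precision=3)
def cam(n):
    c=r.camera_info(n); return 200/np.tan(np.radians(c["fov_y"]/2)),c["cx"],c["cy"],np.array(c["pose"])
def ray(n,uv):
    f,cx,cy,P=cam(n); uv=np.atleast_2d(uv).astype(float)
    d=np.c_[(uv[:,0]-cx)/f,(uv[:,1]-cy)/f,np.ones(len(uv))]
    return P[:3,3],d@P[:3,:3].T
def onz(n,uv,z):
    o,d=ray(n,uv); return o+d*((z-o[2])/d[:,2])[:,None]
def cloud(n,dep):
    v,u=np.mgrid[0:400,0:640]; o,d=ray(n,np.c_[u.ravel(),v.ravel()])
    X=o+d*dep.reshape(-1,1); X[dep.ravel()==0]=np.nan
    return X.reshape(400,640,3)
def proj(n,X):
    f,cx,cy,P=cam(n); c=(np.atleast_2d(X)-P[:3,3])@P[:3,:3]
    return np.c_[f*c[:,0]/c[:,2]+cx,f*c[:,1]/c[:,2]+cy]
E
python3 - <<'E'
from h import *
for n in("scene","top"):
    im=cv2.imread(f"pics/{n}0.png"); X=cloud(n,np.load(f"pics/{n}0.npy"))
    # bench check
    m=(abs(X[...,0]-500)<250)&(abs(X[...,1])<400)&(abs(X[...,2])<12)
    print(n,"bench z",np.median(X[m][:,2]),X[m][:,2].std())
    m=(X[...,2]>75)&(X[...,2]<100)&(abs(X[...,0]-480)<130)&(abs(X[...,1]+40)<200)
    print("lid z",np.median(X[m][:,2]),m.sum())
    # lid contour
    k=m.astype(np.uint8); N,L,S,C=cv2.connectedComponentsWithStats(k)
    i=1+np.argmax(S[1:,4]); print(S[i],C[i])
    pts=np.argwhere(L==i)[:,::-1]
    W=X[L==i]; 
    rect=cv2.minAreaRect(W[:,:2].astype(np.float32)); print("rect depth",rect)
    # black grip
    hsv=cv2.cvtColor(im,cv2.COLOR_BGR2HSV)
    blk=(im.max(2)<60)&(X[...,2]>70)&(X[...,2]<115)&(X[...,0]>300)&(X[...,0]<450)&(abs(X[...,1]+40)<120)
    print("grip px",blk.sum(),np.argwhere(blk)[:,::-1].mean(0) if blk.any() else 0, X[blk].mean(0) if blk.any() else 0, X[blk].min(0),X[blk].max(0))
    # lamp
    q=(X[...,2]>35)&(X[...,2]<320)&(X[...,0]>400)&(X[...,0]<650)&(X[...,1]>150)&(X[...,1]<330)
    print("lamp",q.sum(),X[q].min(0),X[q].max(0), proj(n,X[q].mean(0)))
E
```

```text
scene bench z -1.7943657387758094 2.722403326313002
lid z 90.64546401657822 2476
[ 231  207  102   47 2476] [286.235 229.473]
rect depth ((532.598876953125, -70.37971496582031), (338.6348571777344, 154.71376037597656), 89.99639892578125)Traceback (most recent call last):
  File "<stdin>", line 18, in <module>
    return umr_minimum(a, axis, None, out, keepdims, initial, where)
ValueError: zero-size array to reduction operation minimum which has no identity
```

```bash
python3 - <<'E'
from h import *
for n in("scene","top"):
    im=cv2.imread(f"pics/{n}0.png"); X=cloud(n,np.load(f"pics/{n}0.npy"))
    m=(X[...,2]>80)&(X[...,2]<100)&(abs(X[...,0]-520)<200)&(abs(X[...,1]+60)<230)
    m&=(im.min(2)>100)
    k=cv2.morphologyEx(m.astype(np.uint8),cv2.MORPH_OPEN,np.ones((5,5))); N,L,S,C=cv2.connectedComponentsWithStats(k)
    i=1+np.argmax(S[1:,4])
    c=max(cv2.findContours((L==i).astype(np.uint8),cv2.RETR_EXTERNAL,cv2.CHAIN_APPROX_NONE)[0],key=len)[:,0]
    W=onz(n,c,89)
    print(n,S[i],"lid z",np.median(X[L==i][:,2]),"rect",cv2.minAreaRect(W[:,:2].astype(np.float32)))
    q=(X[...,2]>20)&(X[...,2]<130)&(X[...,0]>380)&(X[...,0]<460)&(abs(X[...,1]+70)<50)&(im.max(2)<70)
    if q.any(): print("grip",q.sum(),np.argwhere(q)[:,::-1].mean(0),X[q].mean(0),X[q].min(0),X[q].max(0))
    q=(X[...,2]>35)&(X[...,2]<320)&(X[...,0]>380)&(X[...,0]<650)&(X[...,1]>130)&(X[...,1]<340)
    print("lamp",q.sum(),X[q].min(0),X[q].max(0), proj(n,X[q].mean(0)))
    np.save(f"pics/lamp_{n}.npy",np.c_[X[q],np.argwhere(q)[:,::-1],im[q]])
E
```

```text
scene [ 226  212  107   47 3677] lid z 90.5066227811584 rect ((580.8248901367188, -75.04133605957031), (166.0125274658203, 338.8958435058594), 6.544885635375977)
grip 5 [288.  207.2] [457.259 -85.162  96.82 ] [456.127 -91.771  94.218] [459.627 -78.002  98.439]
lamp 1049 [380.22  141.175  35.169] [620.757 296.123 243.025] [[379.076 233.669]]
top [ 294  137  126   69 6721] lid z 92.78519260947178 rect ((577.818115234375, -76.04835510253906), (165.1487579345703, 340.1848449707031), 6.564154624938965)
grip 35 [361.086 214.514] [453.165 -88.923  98.501] [ 449.053 -102.916   91.19 ] [457.368 -74.523 104.84 ]
lamp 1077 [471.125 196.293  35.028] [613.419 294.32  247.453] [[236.579 179.521]]
```

```bash
python3 - <<'E'
from h import *
for n in("scene","top"):
    im=cv2.imread(f"pics/{n}0.png"); X=cloud(n,np.load(f"pics/{n}0.npy"))
    m=(X[...,2]>80)&(X[...,2]<100)&(abs(X[...,0]-520)<200)&(abs(X[...,1]+60)<230)&(im.min(2)>100)
    k=cv2.morphologyEx(m.astype(np.uint8),cv2.MORPH_OPEN,np.ones((5,5))); N,L,S,C=cv2.connectedComponentsWithStats(k)
    i=1+np.argmax(S[1:,4])
    c=max(cv2.findContours((L==i).astype(np.uint8),cv2.RETR_EXTERNAL,cv2.CHAIN_APPROX_NONE)[0],key=len)[:,0]
    W=onz(n,c,88.5+.5)[:,:2]; a=np.radians(6.55); ax=np.array([np.cos(a),np.sin(a)]); ay=np.array([-ax[1],ax[0]])
    ctr=np.array([578,-75.5]); u=(W-ctr)@ax; v=(W-ctr)@ay
    for nm,s,along in(("front",u,v),("back",-u,v),("right",v,u),("left",-v,u)):
        lim=130 if nm in("front","back") else 60
        sel=(s<-60 if nm in("front","back") else s<-150)&(abs(along)<lim)
        h=np.polyfit(along[sel],s[sel],1); print(n,nm,"median",np.median(s[sel]),"fit",h, sel.sum())
# grip from brightness crop
im=cv2.imread("pics/top0.png")
print(im[195:222,352:372].max(2))
E
```

```text
scene front median -76.95121265627665 fit [  0.005 -76.099] 82
scene back median -79.64545297450472 fit [  0.003 -80.069] 84
scene right median -167.25823515930693 fit [   0.005 -166.54 ] 28
scene left median -167.34479730473436 fit [  -0.005 -165.97 ] 35
top front median -81.00512578932576 fit [ -0.002 -79.883] 104
top back median -76.51547556857457 fit [  0.009 -76.597] 100
top right median -168.5831258271157 fit [   0.008 -167.961] 49
top left median -167.81590675001098 fit [   0.    -167.191] 48
[[215 217 215 218 215 216 214 216 215 213 217 217 215 219 217 219 219 216
  215 218]
 [217 217 214 214 216 215 214 214 218 215 217 216 218 219 221 218 217 220
  220 220]
 [216 217 217 214 217 215 215 214 215 217 219 220 223 221 222 222 222 220
  221 227]
 [216 219 221 220 219 217 219 224 222 225 224 228 225 218 217 208 194 184
  144 120]
 [219 228 225 225 211 193 246 250 251 255 161  98  87  81  79  82  83  82
   68  72]
 [175 140 107  91  82 146 255 250 249 255 149  61  58  68  67  73  71  96
   87  89]
 [ 86  75  67  62  46 148 255 250 248 255 183  84  89 116 109 103 101 107
  101 108]

[... 1000 characters left out ...]
 115 118
  115 115]
 [ 72  76  68  58  42  58  53  55  53  39  45  45  42  29  44  84 117 121
  116 109]
 [ 88  80  72  63  47  43  47  46  45  35  37  39  45  39  58  99 124 118
  116 121]
 [124 118 103 104  74  48  52  47  48  49  53  67  76  77  84 119 120 116
  119 119]
 [105 108 105 103  99  76  72  85 106 101 121 119 119 119 116 119 117 115
  114 111]
 [107 102 107 108 108 106 107 103 105 101 126 121 120 117 120 124 121 124
  122 118]
 [106 106 104 104 104 102 102 106 105 105 115 115 119 116 114 116 114 116
  114 120]
 [113 105 108 107 106 104 100 104 103 105 117 119 120 117 117 114 119 117
  115 120]
 [106 103 105 102 106 102  99  98 102 102 118 119 122 117 120 115 119 119
  120 117]]
```

```bash
python3 - <<'E'
from h import *
print("grip pred px top",proj("top",[462.9,-88.7,90]),"scene",proj("scene",[462.9,-88.7,90]), "ray z96",onz("top",[361.3,212.3],96))
print("hinge mid z145",onz("top",[238.2,179.8],145),"foot z12",onz("top",[246.2,186],12))
print("scene: knobs")
for n in("scene","top"):
    A=np.load(f"pics/lamp_{n}.npy"); X=A[:,:3]
    for lo in range(40,250,15):
        s=X[(X[:,2]>=lo)&(X[:,2]<lo+15)]
        if len(s): print(n,lo,len(s),s.mean(0),s.min(0)[:2],s.max(0)[:2])
t=cv2.imread("pics/top0.png");s=cv2.imread("pics/scene0.png")
a=cv2.resize(t[145:220,210:280],None,fx=8,fy=8,interpolation=cv2.INTER_CUBIC)
b=cv2.resize(s[195:285,350:420],None,fx=6.66,fy=6.66,interpolation=cv2.INTER_CUBIC)
a=np.clip(a.astype(int)*2-60,0,255).astype(np.uint8)
cv2.imwrite("pics/lT.png",a);cv2.imwrite("pics/lS.png",b)
E
```

```text
grip pred px top [[360.723 211.167]] scene [[286.63 209.45]] ray z96 [[459.437 -89.774  96.   ]]
hinge mid z145 [[544.679 244.579 145.   ]] foot z12 [[541.685 242.786  12.   ]]
scene: knobs
scene 40 54 [553.864 246.532  44.912] [534.812 229.494] [566.979 263.581]
scene 55 16 [554.629 246.787  61.713] [549.541 238.253] [558.338 255.328]
scene 70 21 [554.907 247.016  77.398] [548.741 237.159] [558.512 256.657]
scene 85 12 [554.776 249.788  91.666] [547.914 242.385] [558.695 256.752]
scene 100 28 [560.763 246.6   111.088] [495.949 199.328] [609.032 289.62 ]
scene 115 173 [548.951 250.063 119.292] [489.701 202.661] [611.596 292.001]
scene 130 29 [575.526 234.651 138.219] [492.972 198.248] [618.184 292.434]
scene 145 92 [570.712 237.618 153.073] [478.508 197.971] [620.757 296.123]
scene 160 95 [565.384 242.778 166.726] [381.284 149.621] [611.246 291.517]
scene 175 73 [564.073 244.359 182.88 ] [380.864 141.175] [599.765 283.717]
scene 190 98 [557.466 249.034 197.977] [380.22 164.  ] [599.756 284.734]
scene 205 78 [566.671 245.586 212.733] [505.073 212.129] [599.495 285.193]
scene 220 86 [5
[... 450 characters left out ...]
9.632] [489.965 209.233] [580.822 266.322]
top 115 166 [538.821 239.615 121.51 ] [478.257 199.315] [603.486 286.608]
top 130 8 [540.245 239.228 138.968] [479.64  200.184] [598.467 278.961]
top 145 93 [541.634 242.162 153.61 ] [471.125 196.293] [613.419 294.32 ]
top 160 94 [537.237 242.305 165.91 ] [475.909 200.437] [608.979 289.356]
top 175 56 [540.775 235.751 182.521] [492.651 209.989] [583.825 266.806]
top 190 64 [537.527 238.502 198.255] [493.89  210.642] [584.384 268.838]
top 205 75 [536.566 240.633 212.101] [495.614 211.153] [584.796 266.829]
top 220 71 [540.149 240.494 227.992] [494.224 211.242] [584.769 277.794]
top 235 359 [545.07  247.727 240.46 ] [495.558 212.109] [596.252 283.855]
```

View pics/lT.png

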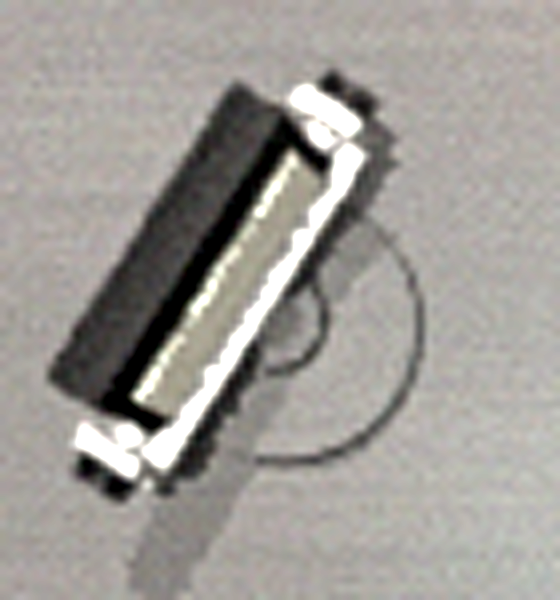

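View pics/lS.png

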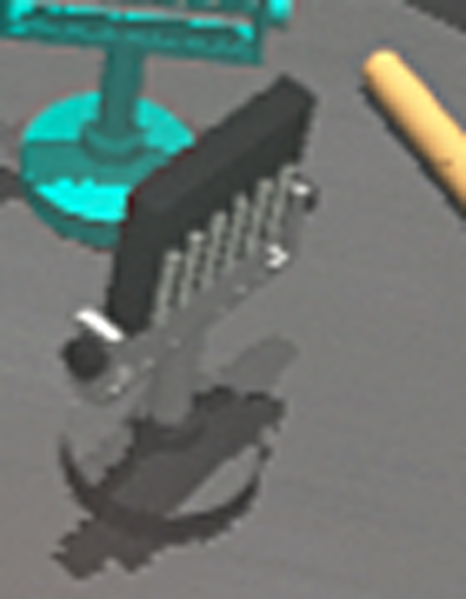

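```bash
python3 - <<'E'
from h import *
# top face quad in top crop
q=np.array([[237,82],[290,122],[103,402],[50,378]])/8+[210,145]-0.44
W=onz("top",q,240); print("topface z240",W,W.mean(0)); 
print("edge yaw",np.degrees(np.arctan2(W[0]-W[3],1)[0:2]), [np.degrees(np.arctan2(*(W[a]-W[b])[[1,0]])) for a,b in((0,3),(1,2))], np.linalg.norm(W[0]-W[3]),np.linalg.norm(W[0]-W[1]))
k=np.array([[325,112],[108,450]])/8+[210,145]-0.44
K=onz("top",k,150);print("yoke ends",K,K.mean(0),np.linalg.norm(K[0]-K[1]),np.degrees(np.arctan2(*(K[0]-K[1])[[1,0]])))
A=np.load("pics/lamp_top.npy");X=A[:,:3]
s=X[(X[:,2]>235)]; print("rect top",cv2.minAreaRect(s[:,:2].astype(np.float32)))
f=X[(X[:,2]>160)&(X[:,2]<230)&(A[:,5:].min(1)>75)]; c=f.mean(0);U,S,V=np.linalg.svd(f-c); print("front",len(f),c,S,V[2],V[0])
B=np.load("pics/lamp_scene.npy");X=B[:,:3]
s=X[(X[:,2]>233)]; print("rect scene",cv2.minAreaRect(s[:,:2].astype(np.float32)))
# foot circle arc pts (top crop)
p=np.array([[423,330],[400,262],[372,228],[395,408],[350,450],[300,464],[258,458]])/8+[210,145]-0.44
for z in (0,8,12,15,18): 
    P=onz("top",p,z)[:,:2]; M=np.c_[2*P,np.ones(len(P))]; b=(P**2).sum(1); x=np.linalg.lstsq(M,b,rcond=None)[0]; print("foot z",z,x[:2],np.sqrt(x[2]+x[:2]@x[:2]))
E
```

```text
topface z240 [[596.442 227.029 240.   ]
 [583.842 210.378 240.   ]
 [496.167 267.625 240.   ]
 [503.661 284.162 240.   ]] [545.028 247.298 240.   ]
edge yaw [ 89.382 -88.997] [np.float64(-31.623990119634904), np.float64(-33.1423304039963)] 108.96113573831083 20.881523338224426
yoke ends [[601.376 212.205 150.   ]
 [487.786 283.52  150.   ]] [544.581 247.863 150.   ] 134.12144181891844 -32.1219636898217
rect top ((545.124755859375, 248.23138427734375), (21.209028244018555, 109.16773223876953), 57.6510124206543)
front 238 [537.873 239.635 185.973] [568.158 274.444  63.637] [0.528 0.846 0.071] [-0.848  0.53  -0.019]
rect scene ((549.7915649414062, 249.56219482421875), (20.884599685668945, 114.7572250366211), 57.9737663269043)
foot z 0 [542.604 245.437] 48.83238568929297
foot z 8 [541.78  244.241] 48.56440308073707
foot z 12 [541.367 243.643] 48.43041177645526
foot z 15 [541.058 243.194] 48.32991829825061
foot z 18 [540.749 242.745] 48.22942482004151
```

Measurements:

| Item | Value | Check |
|---|---|---|
| case_mid | (578, -75.5), yaw 6.5° | size 334×157, close to the given 340×160 |
| lid_grip | about (463, -89, 90) | agrees with the direct ray to 4 mm |
| Swivel axis | about (544, 246.5) | |
| Panel yaw | 57.9° | slab 109×21, close to the given 110×20 |
| Panel tilt | about 0 | |

The panel should end at a yaw of 96°. Next I'll check that the arm can reach the poses.

```bash
cat >> h.py <<'E'
from scipy.spatial.transform import Rotation as Ro
AX=np.array([544.,246.5,145.]); CM=np.array([578.,-75.5,85.]); CY=np.radians(6.5)
def lamp(psi,th,L,s=1):
    "psi yaw of panel +x (deg), th tilt deg, L grasp point distance from tilt axis"
    a,t=np.radians([psi,th]); px=np.array([np.cos(a),np.sin(a),0]); ez=np.array([0,0,1.])
    pz=-np.sin(t)*px+np.cos(t)*ez; pX=np.cos(t)*px+np.sin(t)*ez
    R=np.c_[-pz,np.cross(s*pX,-pz),s*pX]
    return AX+(L+155)*pz, Ro.from_matrix(R).as_quat()
cx=np.array([np.cos(CY),np.sin(CY),0]); cy=np.array([-np.sin(CY),np.cos(CY),0])
HG=np.array([CM[0],CM[1],85.5])+80*cx
def lid(al,pitch=0,s=1,up=0,dy=0):
    "al lid angle deg; pitch: tool leaned deg (flange towards hinge +)"
    a=np.radians(al); v=(-196*np.cos(a)-4.5*np.sin(a))*cx+(196*np.sin(a)+4.5*np.cos(a))*np.array([0,0,1.])*1
    # rotate (-196,4.5): x'=-(196cos+... ) handled below
    v=(-196*np.cos(a)+4.5*np.sin(a))*cx+np.array([0,0,196*np.sin(a)+4.5*np.cos(a)])
    p=np.radians(pitch); x=-np.cos(p)*np.array([0,0,1.])-np.sin(p)*cx; z=s*cy
    R=np.c_[x,np.cross(z,x),z]
    return HG+v+dy*cy-155*x+[0,0,up], Ro.from_matrix(R).as_quat()
PSI=np.degrees(np.arctan2(AX[1]-CM[1],AX[0]-CM[0]))
E
python3 - <<'E'
from h import *
print(PSI,HG,lid(0)[0],lid(60)[0])
print(Ro.from_quat(r.get_obs()["tcp_rot"]).as_matrix())
for s in(1,-1):
    for a in [(57.9,0,160),(57.9,0,81),(PSI,0,81),(PSI,15,81),(PSI,30,81),(PSI,30,160),(PSI+4,34,81)]:
        print(s,a,lamp(*a,s)[0],r.solve_ik(*lamp(*a,s)))
    for a in [(0,0),(60,0),(0,0),(60,20),(60,40)]:
        print(s,a,r.solve_ik(*lid(*a,s)),r.solve_ik(*lid(*a,s,up=80)))
E
```

```text
96.02753029552127 [657.486 -66.444  85.5  ] [462.746 -88.632 245.   ] [563.988 -77.096 412.491]
[[-0.001 -0.959  0.283]
 [-0.002  0.283  0.959]
 [-1.     0.    -0.002]]
1 (57.9, 0, 160) [544.  246.5 460. ] [ 0.31   0.311  1.442 -0.     1.389 -0.701]
1 (57.9, 0, 81) [544.  246.5 381. ] [ 0.31   0.377  1.545 -0.     1.22  -0.701]
1 (np.float64(96.02753029552127), 0, 81) [544.  246.5 381. ] [ 0.31   0.377  1.545 -0.     1.22  -1.366]
1 (np.float64(96.02753029552127), 15, 81) [550.414 185.756 372.958] [ 0.117  0.356  1.619  0.284  1.178 -1.67 ]
1 (np.float64(96.02753029552127), 30, 81) [556.391 129.152 349.382] [-0.069  0.4    1.675  0.552  1.222 -1.978]
1 (np.float64(96.02753029552127), 30, 160) [560.538  89.871 417.798] [-0.137  0.33   1.591  0.517  1.385 -1.953]
1 (np.float64(100.02753029552127), 34, 81) [566.979 116.546 340.653] [-0.106  0.443  1.648  0.593  1.29  -2.091]
1 (0, 0) [-0.336  0.399  1.954 -0.     0.789 -2.02 ] [-0.336  0.272  1.877 -0.     0.993 -2.02 ]
1 (60, 0) [-0.257  0.308  1.568 -0.     1.266 -1.941] [-0.257  0.247  1.453 -0.     1.441 -1.941]
1 (0, 0) [-0.336  0.
[... 786 characters left out ...]
3029552127), 30, 160) [560.538  89.871 417.798] [-0.137  0.33   1.591  0.517  1.385  1.188]
-1 (np.float64(100.02753029552127), 34, 81) [566.979 116.546 340.653] [-0.106  0.443  1.648  0.593  1.29   1.051]
-1 (0, 0) [-0.336  0.399  1.954 -0.     0.789  1.121] [-0.336  0.272  1.877 -0.     0.993  1.121]
-1 (60, 0) [-0.257  0.308  1.568 -0.     1.266  1.2  ] [-0.257  0.247  1.453 -0.     1.441  1.2  ]
-1 (0, 0) [-0.336  0.399  1.954 -0.     0.789  1.121] [-0.336  0.272  1.877 -0.     0.993  1.121]
-1 (60, 20) [-0.193  0.495  1.32  -0.104  1.66   1.273] [-0.193  0.442  1.214 -0.107  1.819  1.256]
-1 (60, 40) [-0.152  0.696  1.102 -0.188  2.018  1.283] [-0.152  0.642  1.01  -0.204  2.16   1.251]
```

```bash
python3 - <<'E'
from h import *
r.reach(*lamp(57.9,0,170)); 
r.move_linear(lamp(57.9,0,81)[0],speed=120)
p,d=r.get_image("scene");cv2.imwrite("pics/s1.png",cv2.resize(p[130:290,300:480],None,fx=4,fy=3.75,interpolation=cv2.INTER_CUBIC)); o=r.get_obs();print(o["t"],o["ee_pos"],o["ft_force"])
E
```

```text
2.8667 [544.419 246.723 381.977] [-0.021  0.462  0.661]
```

View pics/s1.png

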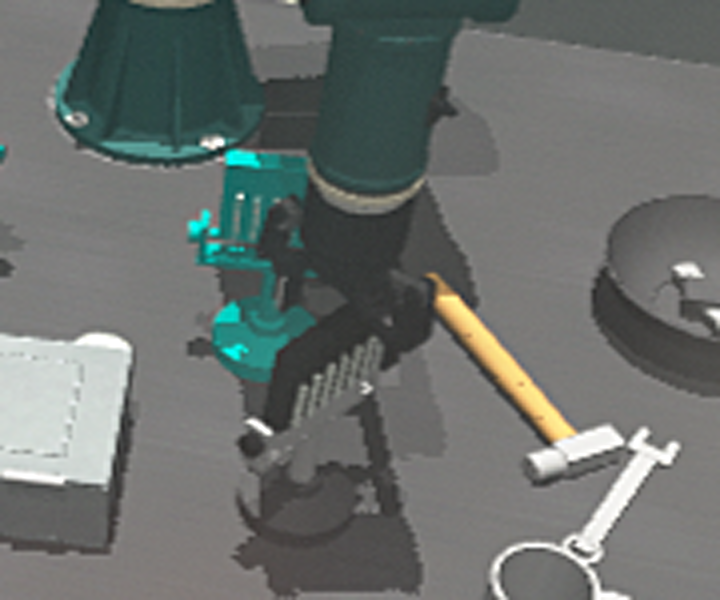

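The open fingers straddle the panel's top, at crop (280,240) and (410,310). I'll grab it and swivel in small steps.

```bash
python3 - <<'E'
from h import *
def st(m=""):
    o=r.get_obs();print(m,round(o["t"],2),o["ee_pos"],o["ft_force"],o["moment"],round(o["width"],3))
r.grab(); st("grab")
for a in np.linspace(57.9,PSI,6)[1:]:
    r.reach(*lamp(a,0,81)); st(round(a,1))
r.dwell(.2);st()
E
```

```text
grab 3.48 [543.863 246.197 381.43 ] [-1.175 -1.564  6.228] [-0.588  0.45   0.029] 0.226
65.5 3.73 [543.574 246.032 381.405] [-2.264 -2.545  5.834] [-0.752  0.509  0.127] 0.226
73.2 3.99 [543.339 245.827 381.394] [-4.507 -3.93   6.235] [-0.831  0.62   0.143] 0.23
80.8 4.25 [543.12  245.647 381.404] [-4.898 -4.362  8.703] [-1.03   0.698  0.121] 0.226
88.4 4.51 [542.965 245.408 381.384] [-6.166 -5.541  8.455] [-1.205  0.711  0.149] 0.223
96.0 4.77 [542.795 245.173 381.392] [-7.077 -7.682  9.953] [-1.361  0.726  0.139] 0.223
 4.97 [542.823 245.149 381.392] [-6.168 -6.553 10.463] [-1.368  0.728  0.087] 0.222
```

```bash
python3 - <<'E'
from h import *
def st(m=""):
    o=r.get_obs();print(m,round(o["t"],2),o["ee_pos"],o["ft_force"],o["moment"],round(o["width"],3), "toolx tilt",np.degrees(np.arccos(-Ro.from_quat(o["tcp_rot"]).as_matrix()[2,0])))
for a in np.linspace(0,30,7)[1:]:
    p,q=lamp(PSI,a,81); r.move_linear(p,speed=60,ori=q); st(round(a,1))
r.dwell(.2);st()
p,d=r.get_image("scene");cv2.imwrite("pics/s2.png",cv2.resize(p[130:290,300:480],None,fx=4,fy=3.75,interpolation=cv2.INTER_CUBIC))
E
```

```text
5.0 5.46 [545.021 224.446 380.68 ] [-7.442 -7.896 11.607] [-1.289  0.941  0.255] 0.228 toolx tilt 4.849839302527631
10.0 5.95 [547.139 204.087 378.169] [-8.214 -9.453 12.944] [-1.333  0.952  0.29 ] 0.227 toolx tilt 9.851352808886416
15.0 6.44 [549.278 184.04  373.855] [ -7.693 -11.171  15.258] [-1.335  1.085  0.532] 0.226 toolx tilt 14.848860653146023
20.0 6.93 [551.411 164.416 367.796] [ -9.553 -13.101  16.051] [-1.277  1.218  0.8  ] 0.226 toolx tilt 19.849186386476863
25.0 7.42 [553.476 145.383 360.056] [ -9.142 -14.973  17.411] [-1.23   1.297  1.054] 0.228 toolx tilt 24.849697044461642
30.0 7.92 [555.566 127.015 350.524] [ -8.353 -16.324  17.801] [-1.503  1.328  1.153] 0.226 toolx tilt 29.825809399729962
 8.12 [555.557 127.115 350.575] [ -8.449 -16.835  18.008] [-1.499  1.47   1.094] 0.225 toolx tilt 29.78860418408366
```

View pics/s2.png

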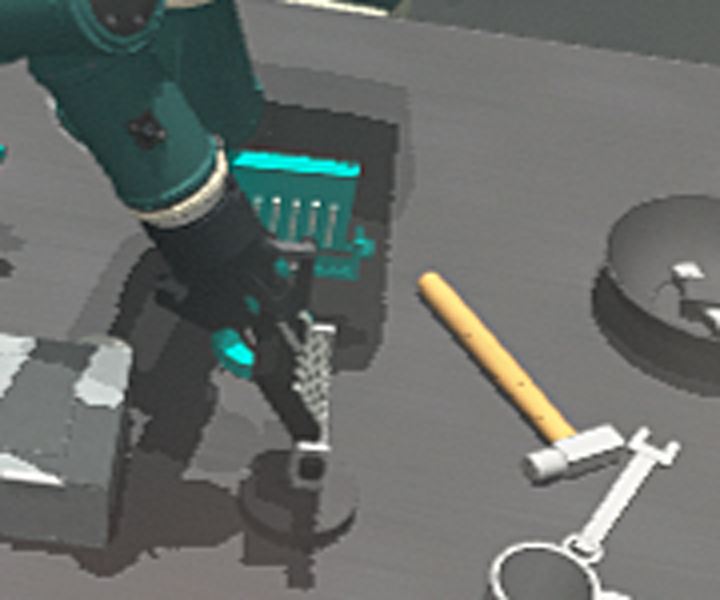

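```bash
python3 - <<'E'
from h import *
r.let_go()
r.move_linear(lamp(PSI,30,165)[0],speed=150)
r.reach(*lid(0,up=180))
for n in("scene","top"):
    p,d=r.get_image(n); cv2.imwrite(f"pics/{n}3.png",p); np.save(f"pics/{n}3.npy",d)
print(r.get_obs()["t"])
t=cv2.imread("pics/top3.png");s=cv2.imread("pics/scene3.png")
a=cv2.resize(t[145:220,210:280],None,fx=8,fy=8,interpolation=cv2.INTER_CUBIC)
b=cv2.resize(s[195:285,350:420],None,fx=6.66,fy=6.66,interpolation=cv2.INTER_CUBIC)
a=np.clip(a.astype(int)*2-60,0,255).astype(np.uint8)
cv2.imwrite("pics/lT3.png",a);cv2.imwrite("pics/lS3.png",b)
E
```

```text
10.6833
```

View pics/lT3.png

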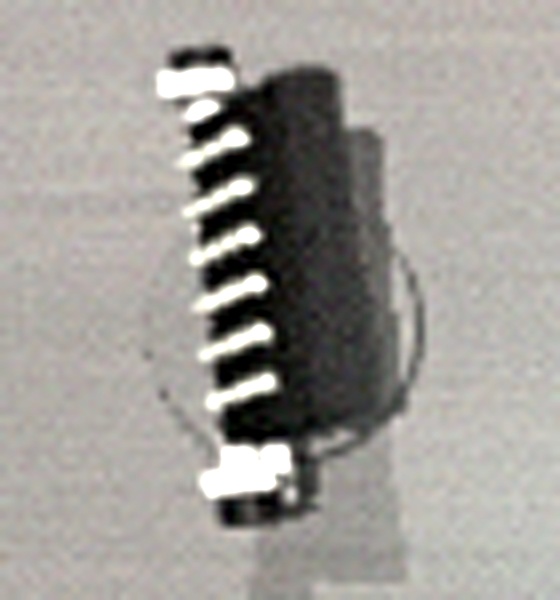

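View pics/lS3.png

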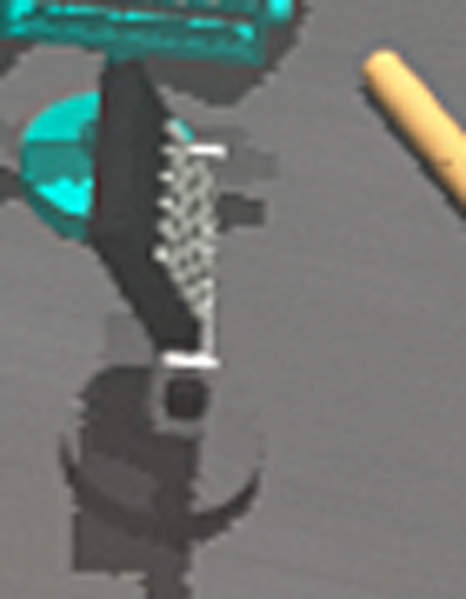

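View pics/top3.png

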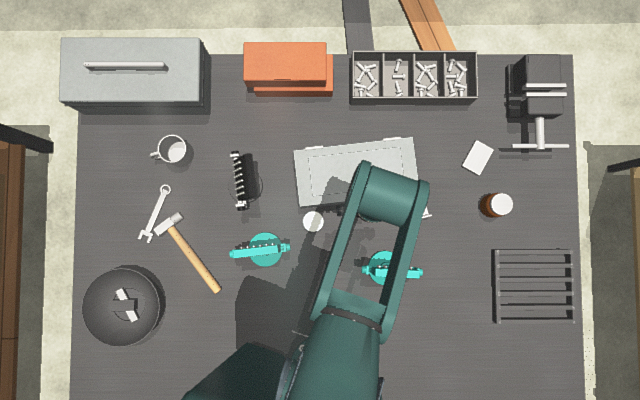

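```bash
python3 - <<'E'
from h import *
for n in("top","scene"):
    im=cv2.imread(f"pics/{n}3.png"); X=cloud(n,np.load(f"pics/{n}3.npy"))
    q=(X[...,2]>160)&(X[...,2]<260)&(X[...,0]>465)&(X[...,0]<625)&(X[...,1]>140)&(X[...,1]<320)
    P=X[q]; print(n,len(P),P.min(0),P.max(0))
    rng=np.random.default_rng(0); pool=P
    for it in range(2):
        best=None
        for _ in range(600):
            a,b,c=pool[rng.choice(len(pool),3,replace=False)]; nn=np.cross(b-a,c-a); l=np.linalg.norm(nn)
            if l<300: continue
            nn/=l; inl=abs((pool-a)@nn)<2.5
            if best is None or inl.sum()>best.sum(): best=inl
        F=pool[best]; c=F.mean(0); nn=np.linalg.svd(F-c)[2]; nv=nn[2]*np.sign(nn[2][2])
        print(" plane",len(F),c,"n",nv,"elev",np.degrees(np.arcsin(nv[2])),"az",np.degrees(np.arctan2(nv[1],nv[0])),"long az",np.degrees(np.arctan2(nn[0][1],nn[0][0])))
        pool=pool[~best]
        if len(pool)<30: break
k=np.array([[200,68],[252,500]])/8+[210,145]-0.44
for z in(145,150):
    K=onz("top",k,z);print("yoke",K.mean(0),np.linalg.norm(K[0]-K[1]),"px yaw",90+np.degrees(np.arctan2(*(K[0]-K[1])[[1,0]])))
E
```

```text
top 868 [472.826 185.839 160.09 ] [611.938 262.282 237.553]
 plane 500 [544.27  225.152 202.831] n [-0.101  0.861  0.498] elev 29.900272701490284 az 96.71787819568624 long az -174.46767672002431
 plane 188 [547.076 198.518 228.174] n [ 0.053 -0.454  0.889] elev 62.80129273793901 az -83.2866500349898 long az -173.57671501162122
scene 585 [476.435 186.582 160.029] [617.106 264.181 234.078]
 plane 316 [553.792 227.317 200.342] n [-0.083  0.845  0.529] elev 31.9368651078858 az 95.58997130083405 long az 6.311216899669035
 plane 114 [555.267 199.702 225.818] n [ 0.059 -0.505  0.861] elev 59.452987399293946 az -83.27817839807652 long az 6.8907957420376915
yoke [544.238 245.652 145.   ] 146.99410483238384 px yaw 97.38296266769119
yoke [543.659 244.821 150.   ] 146.43424576919674 px yaw 97.38296266769119
```

The lamp measures as intended. Tilt is 27–32° over four plane fits, with the largest plane (500 points) at 29.9°. Yaw is 95.6–97.4° against a target of 96.0°. Now the lid grip.

```bash
python3 - <<'E'
from h import *
def st(m=""):
    o=r.get_obs();print(m,round(o["t"],2),o["ee_pos"],o["ft_force"],round(o["width"],3))
st()
r.move_linear(lid(0,up=20)[0],speed=150); st()
r.move_linear(lid(0)[0],speed=50); st()
for n in("scene","top"):
    p,d=r.get_image(n); 
    c=proj(n,[462.7,-88.6,90])[0].astype(int)
    cv2.imwrite(f"pics/{n}4.png",cv2.resize(p[c[1]-50:c[1]+50,c[0]-60:c[0]+60],None,fx=5,fy=5,interpolation=cv2.INTER_CUBIC))
E
```

```text
10.68 [463.213 -88.111 424.682] [-0.408 -0.179  0.415] 1.002
 11.9 [463.131 -88.74  265.55 ] [0.056 0.026 0.265] 0.997
 12.45 [462.61  -88.593 244.648] [-0.631  0.499  0.102] 0.998
```

View pics/scene4.png

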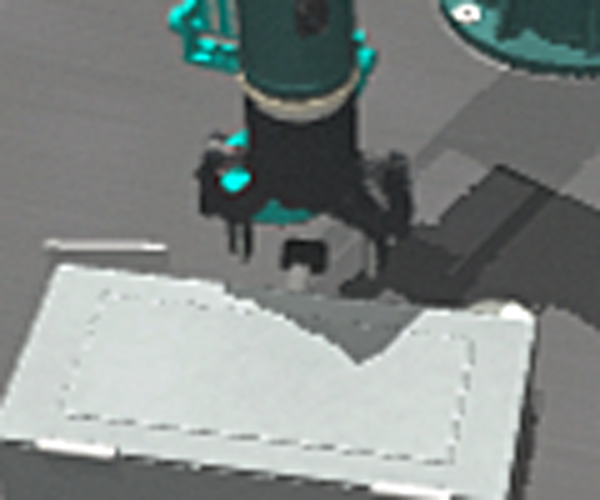

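The fingers stand either side of the grip barrel at crop (303,255) and it is centred between them. Grab and lift.

```bash
python3 - <<'E'
from h import *
def st(m=""):
    o=r.get_obs();print(m,round(o["t"],2),o["ee_pos"],o["ft_force"],o["moment"],round(o["width"],3))
r.grab(); st("grab")
for a in np.arange(5,61,5):
    r.move_linear(lid(a)[0],speed=50); 
    if a%10==0 or a==5: st(a)
r.dwell(.3); st()
for n in("scene","top"):
    p,d=r.get_image(n); cv2.imwrite(f"pics/{n}5.png",p); np.save(f"pics/{n}5.npy",d)
E
```

```text
grab 13.1 [463.059 -90.848 245.839] [ -4.613 -15.036   6.027] [-2.299  0.743 -0.188] 0.342
5 13.59 [464.532 -90.702 262.457] [  0.161 -14.653  -3.412] [-2.068  0.464 -0.069] 0.341
10 14.08 [467.457 -90.334 279.458] [  0.896 -13.256  -3.027] [-1.895  0.236  0.032] 0.343
20 15.07 [477.406 -89.182 312.298] [  3.193 -11.966  -4.841] [-1.628 -0.176  0.038] 0.337
30 16.05 [492.578 -87.448 342.769] [  5.666 -10.837  -5.923] [-1.537 -0.392  0.078] 0.339
40 17.03 [512.458 -85.187 369.91 ] [  5.865 -10.508  -7.908] [-1.505 -0.441 -0.007] 0.342
50 18.02 [536.455 -82.501 392.975] [  4.218 -10.9    -8.399] [-1.652 -0.322  0.022] 0.343
60 19.0 [564.08  -79.348 411.511] [  2.308 -10.119  -7.209] [-1.619  0.002  0.111] 0.336
 19.3 [564.018 -79.39  411.539] [  1.783 -11.188  -7.099] [-1.572 -0.006  0.084] 0.338
```

View pics/scene5.png

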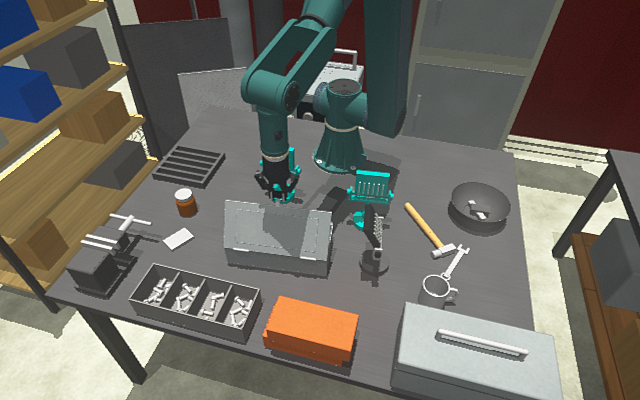

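View pics/top5.png

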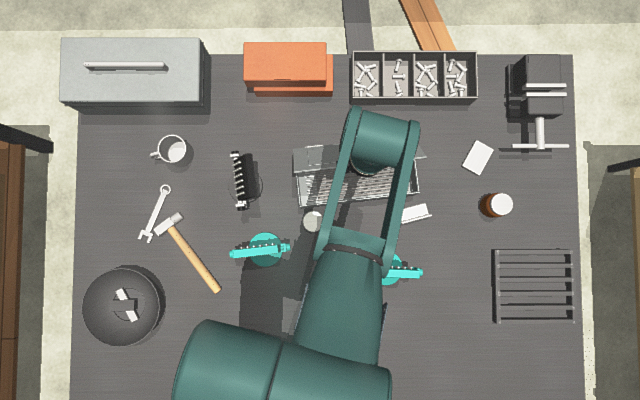

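The lid is raised, with its outer face at scene (275,228), and the bystanders look untouched. I'll measure the lid angle by fitting a plane to its outer face, and compare the bystanders before and after.

```bash
python3 - <<'E'
from h import *
n="scene"; im=cv2.imread("pics/scene5.png"); X=cloud(n,np.load("pics/scene5.npy"))
v=(X-HG); U=v@cx; V=v@cy; Z=v[...,2]
q=(abs(V)<160)&(U<-5)&(U>-110)&(Z>15)&(Z<160)&(im.min(2)>60)
P=np.c_[U[q],V[q],Z[q]]
for _ in range(4):
    c=np.median(P,0); c=P.mean(0); nn=np.linalg.svd(P-c,full_matrices=False)[2][2]; d=abs((P-c)@nn); P=P[d<max(3,2.5*np.median(d))]
nn*=np.sign(nn[2]); print(len(P),c,nn,"lid angle",np.degrees(np.arctan2(nn[0],nn[2])), "offset of plane from hinge",c@nn)
o=r.get_obs(); g=o["ee_pos"]+155*Ro.from_quat(o["tcp_rot"]).as_matrix()[:,0]-HG
print("grip rel",g@cx,g[2],"r",np.hypot(g@cx,g[2]),"ang",np.degrees(np.arctan2(g[2],-g@cx))-1.3)
# edges of lid: top edge row at two columns, front edge u,z from top view not visible
a=cv2.imread("pics/top0.png");b=cv2.imread("pics/top5.png")
def cen(im,lo,hi,box):
    x0,y0,x1,y1=box; m=cv2.inRange(im[y0:y1,x0:x1],lo,hi); M=cv2.moments(m,True); return round(M["m10"]/M["m00"]+x0,1),round(M["m01"]/M["m00"]+y0,1)
for nm,box in dict(tin=(298,208,328,236),angle=(390,200,435,226),jar=(475,190,516,220),offcut=(458,136,498,178),mug=(145,132,190,166),wrench=(135,182,175,245),hammer=(150,205,225,295)).items():
    print(nm,cen(a,(0,130,150),(255,255,255),box),cen(b,(0,130,150),(255,255,255),box))
cv2.imwrite("pics/s5c.png",cv2.resize(im[140:290,210:400],None,fx=4,fy=4,interpolation=cv2.INTER_CUBIC))
E
```

```text
3586 [-42.655   2.746  80.063] [ 0.85  -0.001  0.526] lid angle 58.24725755383825 offset of plane from hinge 5.860476945530759
grip rel -94.57439461023675 170.98720447442838 r 195.39943758842492 ang 59.75266663638545
tin (312.8, 221.1) (311.0, 220.5)
angle (412.6, 213.1) (414.7, 212.9)
jar (501.7, 203.6) (501.7, 203.6)
offcut (477.6, 157.1) (477.7, 157.1)
mug (172.6, 150.2) (172.4, 150.1)
wrench (159.1, 218.8) (159.1, 218.8)
hammer (181.5, 244.8) (181.7, 245.1)
```

View pics/s5c.png

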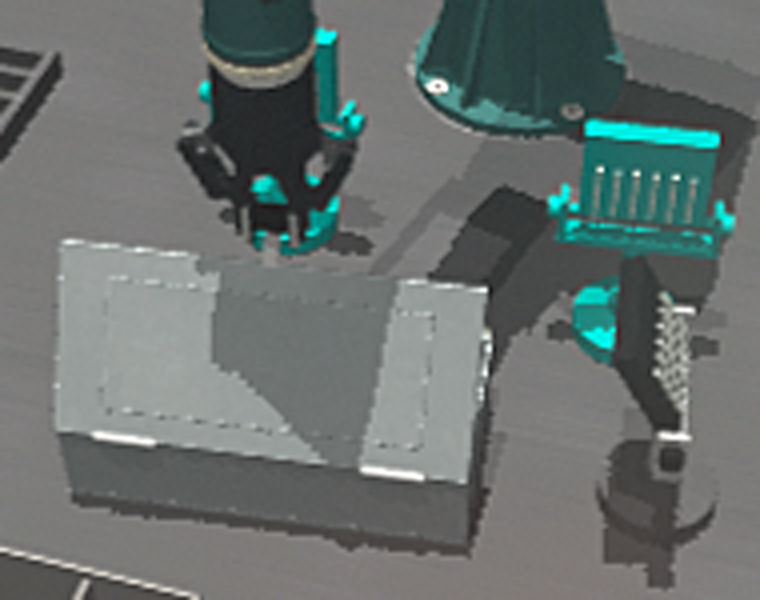

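```bash
python3 - <<'E'
from h import *
n="scene"
for k in(0,5):
    im=cv2.imread(f"pics/scene{k}.png"); X=cloud(n,np.load(f"pics/scene{k}.npy"))
    v=(X-HG); U=v@cx; V=v@cy; Z=v[...,2]
    q=(abs(V)<160)&(im.min(2)>60)&((U<-10)&(U>-150)&(abs(Z-4)<15) if k==0 else (U<-5)&(U>-110)&(Z>15)&(Z<160))
    P=np.c_[U[q],V[q],Z[q]]
    if k==0: A=np.c_[P[:,:2],np.ones(len(P))]; s=np.linalg.lstsq(A,P[:,2],rcond=None)[0]; print("closed",len(P),"angle",-np.degrees(np.arctan(s[0])),s)
    B=(abs(X[...,2])<15)&(U>-350)&(U<300)&(abs(V)<450); P=X[B]; A=np.c_[U[B],V[B],np.ones(B.sum())]; s=np.linalg.lstsq(A,P[:,2],rcond=None)[0]; print("bench slope deg",np.degrees(s[:2]),s[2])
# upper lid edge line by triangulation: front edge of lid in scene: rows at columns
im=cv2.imread("pics/scene5.png")
# lid upper corners in scene crop -> px
c=np.array([[62,241],[487,290]])/4+[210,140]-.375
o,d=ray(n,c)
for oo,dd in zip([o,o],d):
    # intersect with circle r=160 (outer face offset ~ 6) in (U,Z)
    for off in(5.5,):
        best=min(((abs(np.hypot((oo+t*dd-HG)@cx,(oo+t*dd-HG)[2])-np.hypot(160,off)),t) for t in np.linspace(800,1700,9001)/np.linalg.norm(dd)))
        p=oo+best[1]*dd-HG; print(best[0],p@cx,p@cy,p[2],np.degrees(np.arctan2(p[2],-p@cx))-np.degrees(np.arctan(off/160)))
E
```

```text
closed 3027 angle 0.14836644668837445 [-0.003  0.001  4.93 ]
bench slope deg [ 0.148 -0.12 ] -0.8113856320742677
bench slope deg [ 0.132 -0.116] -0.8192113865380942
0.0006524406146013462 -144.18369832898986 -199.85708704285088 69.57802981033751 23.791570412680276
0.008874136203587568 -74.01862468755014 169.4877690490339 141.9659631002096 60.49446715232584
```

```bash
python3 - <<'E'
from h import *
c=np.array([[62,241],[487,290]])/4+[210,140]-.375
o,d=ray("scene",c)
for dd,V in zip(d,(-170,170)):
    t=(V-(o-HG)@cy)/(dd@cy); p=o+t*dd-HG; print(p@cx,p[2],np.hypot(p@cx,p[2]),np.degrees(np.arctan2(p[2],-p@cx))-2)
# plane fit split: using only centre-of-face, and bottom/top halves
X=cloud("scene",np.load("pics/scene5.npy")); v=X-HG;U=v@cx;V=v@cy;Z=v[...,2]
for lo,hi in((-160,0),(0,160)):
    q=(V>lo)&(V<hi)&(U<-5)&(U>-110)&(Z>15)&(Z<135)
    A=np.c_[Z[q],V[q],np.ones(q.sum())]; y=U[q]
    for _ in range(4):
        s=np.linalg.lstsq(A,y,rcond=None)[0]; k=abs(y-A@s)<5; A,y=A[k],y[k]
    print(len(y),s,"angle",np.degrees(np.arctan2(1,-s[0])))
o=r.get_obs();print(o["t"],o["ee_pos"],o["width"])
E
```

```text
-80.97010359340607 134.3118567335979 156.83058545817343 56.91626324629198
-67.89878261730861 148.229194315202 163.04029786603815 63.38908540218132
1842 [-0.616  0.009  7.306] angle 58.37602495716944
1920 [-0.617 -0.005  7.236] angle 58.32704399969898
19.4 [564.016 -79.372 411.485] 0.3413237027184722
```

The estimates are 59.8° from the tool pose, 59.3° from the lift chord, 58.3° from the plane fit, and about 60° as the mean of the two corners. I'll nudge it up by 0.8° and check once more.

```bash
python3 - <<'E'
from h import *
r.move_linear(lid(60.8)[0],speed=15); r.dwell(.4)
im,dep=r.get_image("scene"); X=cloud("scene",dep); v=X-HG;U=v@cx;V=v@cy;Z=v[...,2]
q=(abs(V)<160)&(U<-5)&(U>-110)&(Z>15)&(Z<135); A=np.c_[Z[q],V[q],np.ones(q.sum())]; y=U[q]
for _ in range(4):
    s=np.linalg.lstsq(A,y,rcond=None)[0]; k=abs(y-A@s)<5; A,y=A[k],y[k]
o=r.get_obs();g=o["ee_pos"]+155*Ro.from_quat(o["tcp_rot"]).as_matrix()[:,0]-HG
ch=np.linalg.norm((o["ee_pos"]-[463.06,-90.85,245.84])[[0,2]])
print("plane",np.degrees(np.arctan2(1,-s[0])),"tool",np.degrees(np.arctan2(g[2],-g@cx))-1.3,"chord",np.degrees(2*np.arcsin(ch/392)),o["t"],o["ft_force"],o["width"])
q=(X[...,2]>160)&(X[...,2]<260)&(X[...,0]>465)&(X[...,0]<625)&(X[...,1]>140)&(X[...,1]<320); print("lamp bbox",X[q].min(0),X[q].max(0))
r.sign_off()
E
```

```text
plane 58.944873838719744 tool 60.44553029476095 chord 60.03455018327355 20.1833 [  1.737 -11.486  -7.714] 0.3408468477216748
lamp bbox [478.632 186.563 160.086] [619.561 258.375 234.314]
the job is handed in; nothing more can be done
```

The lamp is set and released, and the arm is holding the lid at about 60° by its grip. I handed the job in at about 20 s; I got no verdict.

**Lamp:** I pinched the black lamp's panel from above, swivelled it by about 38° to face the case, tilted it forward, and let go.
- **Swivel:** the panel's direction measured 95.6–97.4°; the target was 96.0°.
- **Tilt:** I measured 27–32°, with the fit on the most points at 29.9° and the tool reading 29.8° before release. The target was 30°.
- **Afterwards:** a last depth check showed the panel within a few millimetres of where I left it.

**Lid:** I pinched the grip on its ends and raised it. My last estimates of the angle differ slightly:

| Method | Angle |
|---|---|
| Tool pose | 60.4° |
| Lift distance | 60.0° |
| Plane fit from the depth image | 58.9° |

**Disagreements:** an earlier check using the lid's corners gave 57° and 63°, averaging about 60°.

**Forces and bystanders:** the wrist force stayed under about 30 N at every reading I took. The jar, offcut, mug, wrench and hammer stayed within 0.3 pixels. The tin and the angle read about 2 pixels off, which I put down to the arm partly hiding or shading them; I did not check that separately.

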